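Turn a leaf of the wash-care guide

TASK

Open the wash-care guide on the folding table at its yellow leaf: with your fingertips, push up the blue leaf that lies on top of it (its index tab sticks out on the right), turn it over the spine to the left, and press it gently down until it lies flat on the left-hand pile. Only push it, never pinch it or force it, leave the yellow leaf lying where it is, and do not disturb the other things on the table.

Things in the scene. Friction and masses are not known exactly. Their poses are not given: they have to be found in the camera images.
- guide: wash-care guide fixed to the table: dark base plate 250 x 290 x 6 mm carrying rigid A5 panels that turn between two steel cheek plates (60 mm wide, 60 mm high, 108 mm either way from the middle). Origin on the table under the middle; x runs along the spine, away from the robot, y to the left, z up. A pile of panels lies on either side, 210 mm along x, from 13 to 160 mm from the spine
- spine (a point): middle of the axis on which the blue leaf turns: 48 mm above the table, above the guide's origin; the axis runs along the guide's x axis
- left_pile (a point): middle of the top of the left-hand pile, 46 mm above the table, 87 mm left of the spine, where the blue leaf is to lie; it gives a little when pressed. Short fixed tabs (green, red) stick out of this pile at guide x = +79 and +28 mm, none higher than its top; fixed tabs (red, grey) also stick out of the right-hand pile at x = +79 mm
- blue_leaf (a joint): angle of the blue leaf, uppermost on the right: 0 = flat on the right-hand pile, 1.57 = upright, 3.14 = flat on the left-hand pile (both are stops). May start up to 0.4 raised. Rigid panel 210 x 160 x 4 mm, 150 g, its middle plane through the axis, plus an index tab. Snug pivots hold it at any angle, it does not fall by itself; 1 to 3 N at the tab turns it
- blue_tab (a point): centre of the blue index tab, 171 mm from the axis, at guide x = -79 mm (robot's end). The tab is 44 mm along the spine, 4 mm thick, sticks out 22 mm past the leaf's edge, to 182 mm from the axis. With the leaf flat its underside is 46 mm above the bare table; the pile's side face is 22 mm in from the tab's outer edge. Nothing else stands within 90 mm outside it
- amber_leaf (a joint): angle of the yellow leaf, which lies directly beneath the blue one on the right-hand pile: 0 = flat; it has to stay there. Same panel and pivots as the blue leaf
- amber_tab (a point): centre of the yellow leaf's index tab, same size as the blue one, 43 mm above the table, at guide x = +28 mm, 178 mm right of the spine (outer edge 189 mm); 62 mm of free edge between the two tabs
- detergent_jug: orange detergent jug, 105 x 60 mm, 214 mm high, origin under its centre; leave it alone
- spray_bottle: green spray bottle with white trigger head, 68 mm across, 197 mm high, origin under its centre; leave it alone
- token_jar: amber glass jar with black lid, 72 mm across, 95 mm high, origin under its centre; leave it alone
- measuring_cup: white plastic measuring cup, 72 mm across, 62 mm high, behind the guide, origin under its centre; leave it alone
- stain_stick: small white stain-remover bottle with red cap, 32 mm across, 85 mm high, behind the guide, origin under its centre; leave it alone
- lint_brush: lint-trap brush lying on the table left of the guide, bristles down: blue handle, 185 mm long, head 42 mm wide, 34 mm high, origin under its middle, head towards its +x axis; leave it alone
- clothes_peg: wooden clothes peg lying between robot and guide, 80 mm long, 22 mm wide, 12 mm high, origin under its centre; leave it alone

How it is judged:
On the way, in this order (a step that is already met when the one before it is completed fails the run):
1. the blue leaf stands up, pushed by the fingers (value of joint blue_leaf between 1 and 2.4 rad and contact force between the fingers and blue_leaf above 0.2 N).
2. the blue leaf is pressed flat on the left-hand pile (value of joint blue_leaf above 3.07 rad), for 0.1 s.
At the end, for the whole second after the job is handed in: the blue leaf lies flat and still on the left-hand pile (within 0.07 rad, about 12 mm at the tab) and the yellow leaf is still flat on the right (within 0.06 rad, 10 mm) (value of joint blue_leaf above 3.07 rad and velocity of joint blue_leaf between -0.05 and 0.05 rad/s and value of joint amber_leaf below 0.06 rad); the robot touches nothing.
It fails at once if the blue leaf is pinched, or pushed with more than 40 N (contact force between the fingers and blue_leaf above 40 N).
It fails at once if the yellow leaf is lifted off the pile by more than 0.15 rad (value of joint amber_leaf above 0.15 rad).
It fails at once if another thing on the table is moved by more than 25 mm (distance of any of detergent_jug, spray_bottle, token_jar, measuring_cup, stain_stick, lint_brush, clothes_peg from where it was at the start of the episode above 0.025 m).
It also fails if it takes over 48 s, if anything falls off the work surface, if the arm or the gripper's body presses on something with over 40 N, if the wrist force passes 120 N, or if a joint passes its speed limit or range.

ROBOT

A 6-joint arm with a two-finger parallel gripper is mounted at the origin on the work surface. World frame = base frame: x ahead of the robot, y to its left, z up, the work surface at z = 0. Lengths are in m, angles in rad, forces in N, time in s.
With the tool pointing down it reaches from about 0.35 to 0.975 m from the base axis. Payload 4.9 kg.
Tool frame: the origin (TCP) lies between the finger pads; the fingertips stand 19 mm ahead of it and the grasp point (between the pads) is the TCP; z points along the fingers, y is the line along which they close (so a half turn about z gives the same grasp; the last joint's range is limited). The gripper opens to 85 mm and grips with 20 to 120 N. Pads are 22 mm wide; open, the fingers measure 114 mm over their backs; the gripper's body (76 mm by 85 mm) begins 54 mm behind the grasp point. The pads swing forward as they close: fully open they stand 13 mm farther back than shut.
Start: joints at [1.095, 0.053, 1.613, -0, 1.476, -0.119], TCP at [0.218, 0.586, 0.211] pointing down, gripper open.
Joint ranges: [-3.01, 3.01], [-1.01, 2.22], [0.06, 2.58], [-1.02, 4.17], [0.09, 2.62], [-3.14, 3.14]. Speed limits (rad/s): [2.57, 2.57, 3.14, 3.14, 3.14, 3.14].

INTERFACE

Orientations are given as a rotation vector (axis times angle).
In Python, from station import ctrl gives the robot as it stands. The module is installed in compiled form; this text tells all that it offers.
- The arm moves only by the tool servo_tool, never from a script. Its argument "increments" is a list that holds one entry, the list of rows, each a list of 5 numbers: the finger opening in cm, from 0 to 8.54, then the shift along the tool's x, y, z in cm, then the turn about the tool's z in degrees. A call has 1 to 5 rows; each row is the pose to reach, as a shift and turn from the pose commanded when the call began, along the tool's axes at that moment; what a row does not reach only later rows make up. A row lasts 1/10 s, in which the tool goes at most 50 mm and 8.59 degrees, less where a joint would pass 70% of its speed; a pose out of reach is approached as far as the arm can. A call with a gripper value outside its range is refused whole. The fingers move at their own pace and stop on an object; "newtons" is the grip in N (left out, the last holds). Time passes only in rows, so rows that repeat a pose let the fingers close. It gives the time, the measured TCP pose, the force, the opening and the grip force at its end, in the units of the state.
- ctrl.get_obs(): the state, without advancing time (a new reading comes with each control period).
- ctrl.get_image(name): name is "side" or "top"; returns a dict with "img" (480x640x3 uint8, red, green, blue), "fx", "fy", "cx", "cy" (pixels), "rvec" (rotation vector, rad) and "tvec" (3), from world to camera coordinates, as OpenCV has them. Camera axes: x right, y down, z forward; pixel columns grow to the right and rows downward; lengths in m; the calibration is good to about 2 mm. A picture is of the moment at which its call begins. There is no depth.
- ctrl.finish_job(): hands the job in; it is judged then, once.
The state is a dict: "t": time; "q": joint angles; "dq": joint speeds; "effort": joint torques, N m; "tool_pos": TCP position; "tool_rot": TCP orientation; "contact_force": force on the tool from outside, world axes, zero at the start; "wrist_torque": the same for the moment, N m; "opening": finger opening in m; "grip_force": force on a finger pad.
Only numpy, scipy, OpenCV 4.12 (cv2) and the standard library are available. Lean on these libraries where they do the work, as an engineer would, in place of code of your own. Each camera call takes 0.05 s, during which the arm holds its last target. There are 200 camera calls.

## Working session

There is one attempt and no reset: what is moved stays moved. The work goes in short steps, Python scripts to look and compute and a tool call to move; the robot and the scene stay as the last step left them, time stands still between calls to the robot, and variables do not carry over. Pictures are saved under pics/ and viewed, at most 10 in all, crops included, and the job is handed in when it is done.

Besides the shell and the picture viewer there is one more tool, called after "Request:" as name(argument=value, ...) on one line, values as JSON. servo_tool: Moves the arm, as the interface text tells. Its arguments: {"type":"object","properties":{"increments":{"type":"array"},"newtons":{"type":"number"}},"required":["increments"]}

```bash
mkdir -p pics; python3 - <<'E'
from station import ctrl
import cv2,pickle
d={}
for n in("top","side"):
    i=ctrl.get_image(n);d[n]=i
    cv2.imwrite(f"pics/{n}0.png",i["img"][:,:,::-1]);print({k:v for k,v in i.items() if k!="img"})
pickle.dump(d,open("d.pkl","wb"))
print(ctrl.get_obs())
E
```

```text
{'fx': 569.0493905988875, 'fy': 569.0493905988875, 'cx': 323.3808553080055, 'cy': 247.56921588477883, 'rvec': array([ 2.11633118, -2.17488137,  0.15114555]), 'tvec': array([0.01136087, 0.60531554, 1.37288815])}
{'fx': 562.2545478041786, 'fy': 562.2545478041786, 'cx': 316.2739551328269, 'cy': 236.8882233336197, 'rvec': array([ 0.50819042, -2.76565683,  1.07069858]), 'tvec': array([0.58396955, 0.18038899, 1.17995283])}
{'t': 0.1, 'q': array([ 1.09501909e+00,  5.33265993e-02,  1.61414492e+00,  1.00407332e-05,
        1.47601637e+00, -1.18995123e-01]), 'dq': array([ 1.62990144e-03, -2.66331885e-03, -2.77086987e-03,  2.33894776e-03,
       -2.84242821e-05,  5.42962764e-04]), 'effort': array([ 4.98746540e-04, -3.94898951e+01, -3.71365285e+01, -1.28143993e-04,
        3.86243555e-03,  7.04469443e-06]), 'tool_pos': array([0.21800451, 0.58510484, 0.20967086]), 'tool_rot': array([-5.57365304e-01, -3.09117958e+00,  2.84124927e-03]), 'contact_force': array([ 0.34851566, -0.06701323,  0.3034825 ]), 'wrist_torque': array([-0.01181875,  0.01010249, -0.04662605]), 'grip_force': 0.0, 'opening': 0.08559784757216882}
```

View pics/top0.png

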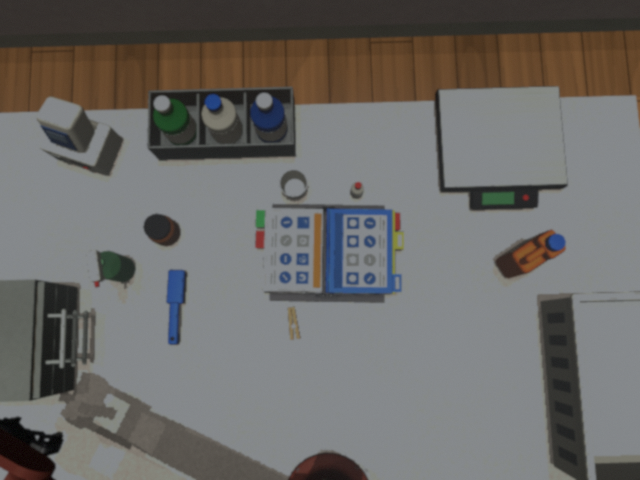

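View pics/side0.png

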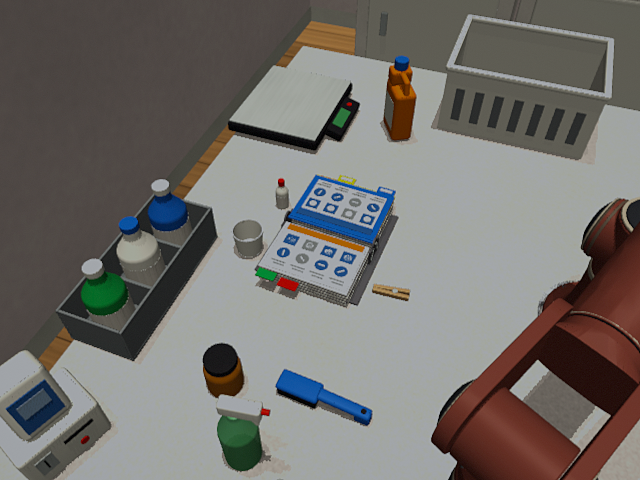

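The top view shows the guide around (327,250), with the blue tab at about (397,283) and the yellow tab at (398,241). In the side view the blue tab is at about (386,190). I'll enlarge both views.

```bash
python3 - <<'E'
import cv2,pickle,numpy as np
d=pickle.load(open("d.pkl","rb"))
a=cv2.resize(d["top"]["img"][195:305,250:410],None,fx=5,fy=5,interpolation=cv2.INTER_CUBIC)
b=cv2.resize(d["side"]["img"][165:310,245:405],None,fx=5,fy=4,interpolation=cv2.INTER_CUBIC)
cv2.imwrite("pics/c1.png",a[:,:,::-1]);cv2.imwrite("pics/c2.png",b[:,:,::-1])
E
```

```text
(no output)
```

View pics/c1.png

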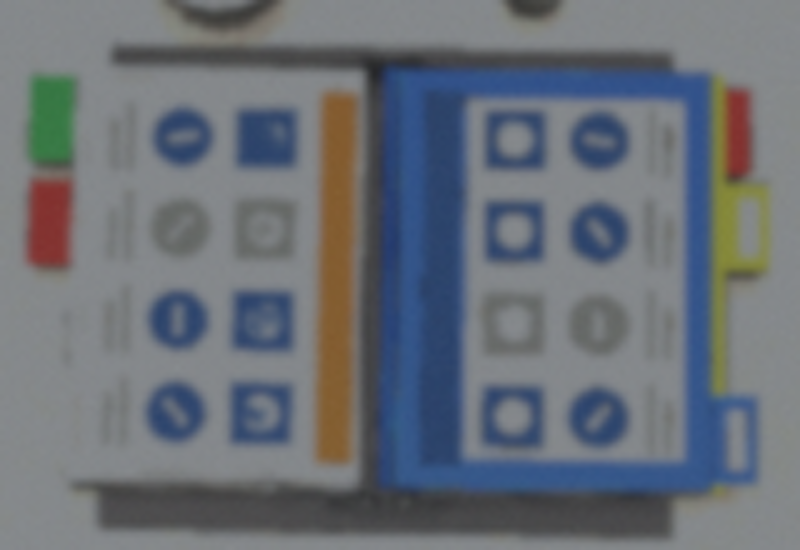

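View pics/c2.png

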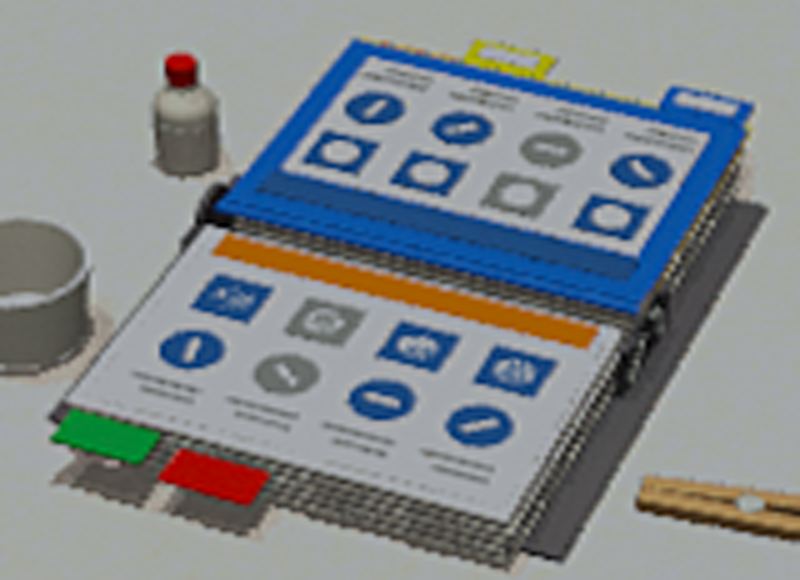

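The crops show the plate corners, both tabs and the blue leaf edges clearly, so I'll fit the guide pose and leaf angle to them.

```bash
cat > h.py <<'E'
import cv2,numpy as np
def proj(im,P): return cv2.projectPoints(np.float64(P).reshape(-1,1,3),im["rvec"],im["tvec"],np.array([[im["fx"],0,im["cx"]],[0,im["fy"],im["cy"]],[0,0,1]]),None)[0][:,0]
def world(g,P):
    c,s=np.cos(g[2]),np.sin(g[2]);P=np.float64(P)
    return np.c_[g[0]+c*P[:,0]-s*P[:,1],g[1]+s*P[:,0]+c*P[:,1],P[:,2]]
def leaf(th,x,r,o=.002): # o: above mid-plane
    return [x,-r*np.cos(th)+o*np.sin(th),.048+r*np.sin(th)+o*np.cos(th)]
E
python3 - <<'E'
import pickle;from h import *
from scipy.optimize import least_squares
d=pickle.load(open("d.pkl","rb"))
pl=[[-.125,.145,.006],[-.125,-.145,.006],[.125,.145,.006],[.125,-.145,.006]]
def model(p):
    th=p[3];L=[leaf(th,-.105,.16),leaf(th,.105,.16),leaf(th,-.057,.182),leaf(th,-.101,.182)]
    Y=[[.05,-.189,.045],[.006,-.189,.045]]
    return np.r_[proj(d["top"],world(p,pl+L+Y)),proj(d["side"],world(p,pl[:2]+L[1:]+Y))]
A=np.array([[98,530],[672,537],[112,45],[672,52],[711,490],[713,72],[757,398],[757,484],[770,183],[770,272]])/5+[250,195]-.4
B=np.array([[560,562],[768,208],[360,40],[668,87],[755,103],[478,40],[555,55]])/[5,4]+[245,165]-.4
o=np.r_[A,B]
s=least_squares(lambda p:(model(p)-o).ravel(),[.6,0,0,.1],loss="soft_l1")
print(s.x);print((model(s.x)-o).round(1).tolist())
p=s.x;print("tab",world(p,[leaf(p[3],-.079,.171,0),leaf(p[3],-.079,.182,0)]),world(p,[[-.079,0,.048],[.028,-.178,.043]]))
E
```

```text
[ 0.59861503 -0.01467953 -0.044129   -0.00794104]
[[-0.2, -0.3], [-0.0, 0.3], [-0.0, -0.2], [0.2, 0.1], [0.1, 0.8], [-0.3, 0.4], [-0.2, -0.2], [-0.1, 0.5], [-0.2, 0.3], [-0.2, -0.1], [0.2, -0.9], [0.1, -1.0], [-1.5, -0.4], [0.3, -0.3], [-0.2, 0.5], [-0.8, -0.5], [0.0, 0.3]]
tab [[ 0.51214857 -0.18202261  0.0466421 ]
 [ 0.51166332 -0.19301155  0.04655475]] [[ 0.51969194 -0.01119447  0.048     ]
 [ 0.61873536 -0.19374145  0.043     ]]
```

Request:
servo_tool(increments=[[[0, -2.9, -3.4, -1.8, 7.2], [0, -5.8, -6.8, -3.6, 14.4], [0, -8.7, -10.2, -5.4, 21.6], [0, -11.6, -13.6, -7.2, 28.8], [0, -14.5, -17, -9, 36]]], newtons=20)

```text
t: 0.6
tool_pos: [0.2948, 0.3739, 0.3009]
tool_rot: [-1.492, -2.765, 0.001]
contact_force: [1.3, -0.0, 0.7]
opening: 0.0121
grip_force: 0.0
```

```bash
cat >> h.py <<'E'
G=[.5986,-.0147,-.0441]
def to(*targets):
    from station import ctrl
    from scipy.spatial.transform import Rotation as R
    o=ctrl.get_obs();r=R.from_rotvec(o["tool_rot"]);p=o["tool_pos"]
    c,s=np.cos(G[2]),np.sin(G[2]);q=p[:2]-G[:2]
    y=r.as_matrix()[:,1];turn=np.degrees(np.arctan2(y[1],y[0])-G[2])
    print("t",o["t"],"guide pos cm",np.round([100*(c*q[0]+s*q[1]),100*(-s*q[0]+c*q[1]),100*p[2]],2),"F",o["contact_force"].round(1),"turn needed",turn.round(1),"open",round(o["opening"],3))
    for t in targets: print(t,"->tool cm",(100*r.inv().apply(world(G,[t])[0]-p)).round(2))
E
python3 -c "from h import *;to([-.079,-.23,.30],[-.079,-.23,.059])"
```

```text
t 0.6 guide pos cm [-32.07  37.48  30.09] F [ 1.3 -0.   0.7] turn needed 35.8 open 0.012
[-0.079, -0.23, 0.3] ->tool cm [-63.18 -15.8    0.12]
[-0.079, -0.23, 0.059] ->tool cm [-63.18 -15.79  24.22]
```

Request:
servo_tool(increments=[[[0, -4.6, -1.2, 0, 7.2], [0, -9.2, -2.4, 0, 14.4], [0, -13.8, -3.6, 0, 21.6], [0, -18.4, -4.8, 0, 28.8], [0, -23, -6, 0, 35.8]]])

```text
t: 1.1
tool_pos: [0.3718, 0.1491, 0.3005]
tool_rot: [2.269, 2.172, 0.0]
contact_force: [1.2, 0.4, 0.2]
opening: -0.0001
grip_force: 0.0
```

```bash
python3 -c "from h import *;to([-.079,-.23,.30],[-.079,-.23,.059])"
```

```text
t 1.1 guide pos cm [-23.38  15.36  30.05] F [1.2 0.4 0.2] turn needed 0.0 open -0.0
[-0.079, -0.23, 0.3] ->tool cm [-38.37  15.46   0.05]
[-0.079, -0.23, 0.059] ->tool cm [-38.37  15.46  24.15]
```

Request:
servo_tool(increments=[[[0, -4.5, 1.8, 0, 0], [0, -9, 3.6, 0, 0], [0, -13.5, 5.4, 0, 0], [0, -18, 7.2, 0, 0], [0, -22.5, 9, 0, 0]]])

```text
t: 1.6
tool_pos: [0.453, -0.0796, 0.3005]
tool_rot: [-2.265, -2.177, -0.0]
contact_force: [1.4, 0.6, -0.3]
opening: -0.0001
grip_force: 0.0
```

Request:
servo_tool(increments=[[[0, -4, 1.6, 0, 0], [0, -8, 3.2, 0, 0], [0, -12, 4.8, 0, 0], [0, -15.9, 6.5, 2, 0], [0, -15.9, 6.5, 7, 0]]])

```text
t: 2.1
tool_pos: [0.5149, -0.2447, 0.2347]
tool_rot: [2.262, 2.165, 0.002]
contact_force: [-0.9, -0.9, 0.3]
opening: -0.0
grip_force: 0.0
```

Request:
servo_tool(increments=[[[0, 0, 0, 5, 0], [0, 0, 0, 10, 0], [0, 0, 0, 14, 0], [0, 0, 0, 17, 0], [0, 0, 0, 17.1, 0]]])

```text
t: 2.6
tool_pos: [0.5076, -0.2363, 0.0537]
tool_rot: [-2.256, -2.17, 0.004]
contact_force: [0.2, 0.4, -0.6]
opening: 0.0
grip_force: 0.0
```

```bash
python3 - <<'E'
from h import *;to([-.079,-.195,.059],[-.079,-.23,.059])
from station import ctrl
i=ctrl.get_image("side")["img"][130:310,265:505];cv2.imwrite("pics/s1.png",cv2.resize(i,None,fx=3.2,fy=3.2,interpolation=cv2.INTER_CUBIC)[:,:,::-1])
E
```

```text
t 2.6 guide pos cm [ -8.11 -22.54   5.37] F [ 0.2  0.4 -0.6] turn needed 0.3 open 0.0
[-0.079, -0.195, 0.059] ->tool cm [ 3.04  0.22 -0.52]
[-0.079, -0.23, 0.059] ->tool cm [-0.46  0.21 -0.54]
```

View pics/s1.png

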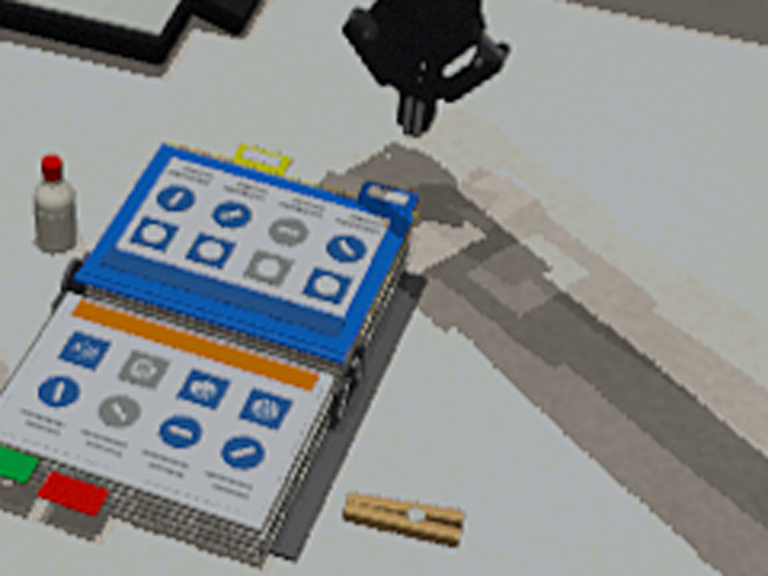

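The picture shows the closed fingertips at (413,130), just outside the blue tab at (390,195). I'll push in until they touch.

Request:
servo_tool(increments=[[[0, 1.5, 0.2, -0.4, 0], [0, 2.5, 0.2, -0.4, 0], [0, 3.0, 0.2, -0.4, 0], [0, 3.2, 0.2, -0.4, 0], [0, 3.3, 0.2, -0.4, 0]]])

```text
t: 3.15
tool_pos: [0.5155, -0.2058, 0.0647]
tool_rot: [2.263, 2.177, 0.0]
contact_force: [-0.2, -0.1, -0.2]
opening: 0.0002
grip_force: 0.0
```

```bash
python3 -c "from h import *;to([-.079,-.195,.059])"
```

```text
t 3.15 guide pos cm [ -7.46 -19.46   6.47] F [-0.2 -0.1 -0.2] turn needed 0.3 open 0.0
[-0.079, -0.195, 0.059] ->tool cm [-0.04 -0.44  0.56]
```

Request:
servo_tool(increments=[[[0, 0, -0.4, 0.6, 0], [0, 0, -0.4, 0.6, 0], [0, 0.1, -0.4, 0.6, 0], [0, 0.2, -0.4, 0.6, 0], [0, 0.3, -0.4, 0.6, 0]]])

```text
t: 3.65
tool_pos: [0.5112, -0.203, 0.0578]
tool_rot: [2.265, 2.177, 0.0]
contact_force: [0.1, 0.3, -0.0]
opening: -0.0
grip_force: 0.0
```

```bash
python3 -c "from h import *;to()"
```

```text
t 3.65 guide pos cm [ -7.9  -19.19   5.78] F [ 0.1  0.3 -0. ] turn needed 0.3 open -0.0
```

Request:
servo_tool(increments=[[[0, 0.1, 0, 0, 0], [0, 0.2, 0, 0, 0], [0, 0.3, 0, 0, 0], [0, 0.3, 0, 0, 0]]])

```text
t: 4.05
tool_pos: [0.5113, -0.1997, 0.0578]
tool_rot: [2.264, 2.178, 0.0]
contact_force: [0.3, -0.1, 0.3]
opening: 0.0003
grip_force: 0.0
```

Request:
servo_tool(increments=[[[0, 0.1, 0, 0, 0], [0, 0.2, 0, 0, 0], [0, 0.2, 0, 0, 0]]])

```text
t: 4.35
tool_pos: [0.5114, -0.1977, 0.0578]
tool_rot: [-2.264, -2.178, 0.0]
contact_force: [-0.1, -0.3, -0.7]
opening: 0.0002
grip_force: 0.0
```

Request:
servo_tool(increments=[[[0, 0.1, 0, 0, 0], [0, 0.2, 0, 0, 0], [0, 0.3, 0, 0, 0], [0, 0.3, 0, 0, 0]]])

```text
t: 4.75
tool_pos: [0.5115, -0.1947, 0.0578]
tool_rot: [-2.264, -2.178, -0.0]
contact_force: [0.1, -1.0, 0.5]
opening: -0.0001
grip_force: 0.0
```

```bash
python3 - <<'E'
from h import *;to()
from station import ctrl
i=ctrl.get_image("side")["img"][150:240,345:465];j=ctrl.get_image("top")["img"][240:330,355:475]
r=lambda a:cv2.resize(a,None,fx=3.2,fy=5,interpolation=cv2.INTER_CUBIC)
cv2.imwrite("pics/s2.png",np.hstack([r(i),r(j)])[:,:,::-1])
E
```

```text
t 4.75 guide pos cm [ -7.91 -18.37   5.78] F [ 0.1 -1.   0.5] turn needed 0.3 open -0.0
```

View pics/s2.png

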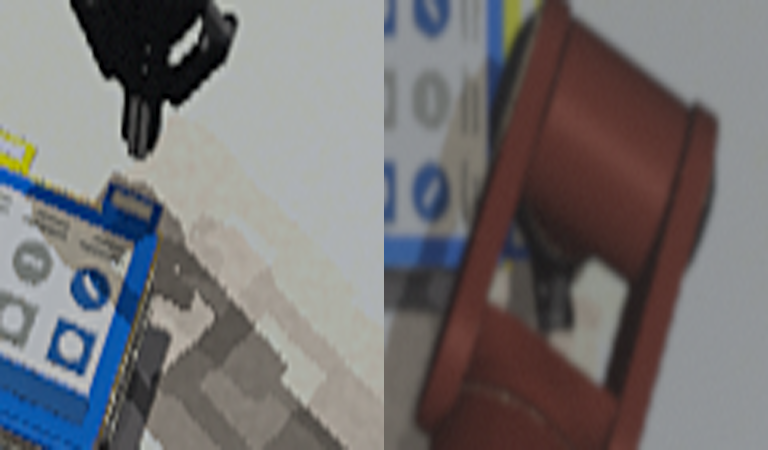

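```bash
python3 - <<'E'
from h import *
from station import ctrl
i=ctrl.get_image("side");p=ctrl.get_obs()["tool_pos"]
for z in(0,.0,.01,.019): print(z,proj(i,[p-[0,0,z]]))
print(proj(i,world(G,[leaf(0,-.057,.182),leaf(0,-.101,.182),leaf(0,-.079,.182)])))
g=i["img"][150:200,370:410];print(g.sum(2)[20:45,10:26:2])
E
```

```text
0 [[387.54155832 185.16232767]]
0.0 [[387.54155832 185.16232767]]
0.01 [[387.17058817 188.16089623]]
0.019 [[386.84007051 190.8324855 ]]
[[378.53880144 185.57555123]
 [395.50178844 190.36826896]
 [386.98416001 187.96170054]]
[[523 540   0 178  87 107  45  12]
 [524 534   0 221  61 197  38   2]
 [523 533   2 235  55 220  27   0]
 [523 535   7 231  58 215  25  28]
 [519 531  20 221  68 209  28  49]
 [526 536  32 218  71 204  31 107]
 [525 529  41 213  94 203  30 184]
 [521 523  16 205 105 197  27 276]
 [519 536 341 200 129 191   0 417]
 [522 536 494 180 168 145  71 514]
 [520 526 518 152 165 171 386 526]
 [522 523 529 375 159 303 506 514]
 [521 523 534 510 458 477 509 507]
 [538 538 520 522 519 517 498 503]
 [442 471 519 507 504 507 508 506]
 [351 346 435 521 521 517 519 508]
 [265 298 333 417 417 440 518 509]
 [118 194 247 272 314 338 437 517]
 [174 244 149 177 245 330 335 537]
 [259 297 253 241 134 246 292 472]
 [258 302 300 296 262 204 201 288]
 [208 221 275 307 315 283 216 106]
 [169 114 186 233 290 312 197 101]
 [181 145  99 135 198 245 123 151]
 [153 145 126 143 116 144 106 204]]
```

```bash
python3 - <<'E'
from h import *
from station import ctrl
i=ctrl.get_image("top");j=ctrl.get_image("side");o=ctrl.get_obs();p=o["tool_pos"];print(o["q"].round(3),p)
for z in(.2,.1,.05,0,-.019): print(z,proj(i,[p+[0,0,z]]),proj(j,[p+[0,0,z]]))
r=lambda a,x,y:cv2.resize(a["img"][y:y+60,x:x+50],None,fx=8,fy=10,interpolation=cv2.INTER_CUBIC)
cv2.imwrite("pics/s3.png",np.hstack([r(j,362,145),np.clip(r(i,385,265)*1.6,0,255).astype("uint8")])[:,:,::-1])
E
```

```text
[-0.5    0.015  1.92  -0.     1.207 -0.461] [ 0.51149964 -0.19490131  0.05781721]
0.2 [[414.76700657 274.86416342]] [[395.89480331 117.64445358]]
0.1 [[407.95759795 279.06969518]] [[391.48329464 153.30277775]]
0.05 [[404.93036029 280.93933538]] [[389.45917864 169.66375308]]
0 [[402.11889428 282.67571372]] [[387.54321454 185.15053414]]
-0.019 [[401.10237796 283.30352032]] [[386.84172066 190.82072498]]
```

View pics/s3.png

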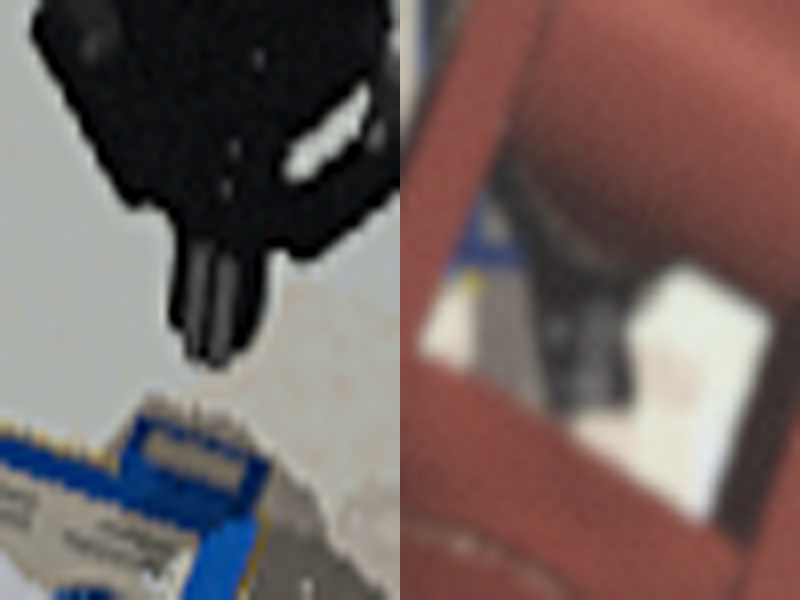

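Side view: the fingertips end at about (389,182), roughly 9 px above where the tip should project, and there has been no contact. The tips seem higher than assumed. I'll back off, lower, and re-check.

Request:
servo_tool(increments=[[[0, -2, 0, 0, 0], [0, -3.2, 0, 0, 0], [0, -3.2, 0, 1.2, 0], [0, -3.2, 0, 2.5, 0], [0, -3.2, 0, 2.5, 0]]])

```text
t: 5.5
tool_pos: [0.5079, -0.2251, 0.0293]
tool_rot: [-2.26, -2.173, 0.002]
contact_force: [-0.3, -0.4, 0.2]
opening: 0.0
grip_force: 0.0
```

```bash
python3 - <<'E'
from h import *
from station import ctrl
to();j=ctrl.get_image("side");p=ctrl.get_obs()["tool_pos"]
for z in(.03,.01,0,-.019): print(z,proj(j,[p+[0,0,z]]))
cv2.imwrite("pics/s4.png",cv2.resize(j["img"][145:220,345:445],None,fx=8,fy=8,interpolation=cv2.INTER_CUBIC)[:,:,::-1])
E
```

```text
t 5.5 guide pos cm [ -8.13 -21.42   2.93] F [-0.3 -0.4  0.2] turn needed 0.3 open 0.0
0.03 [[392.1327219  176.91126189]]
0.01 [[391.35541227 182.89273437]]
0 [[390.97281744 185.83683841]]
-0.019 [[390.25673677 191.34714813]]
```

View pics/s4.png

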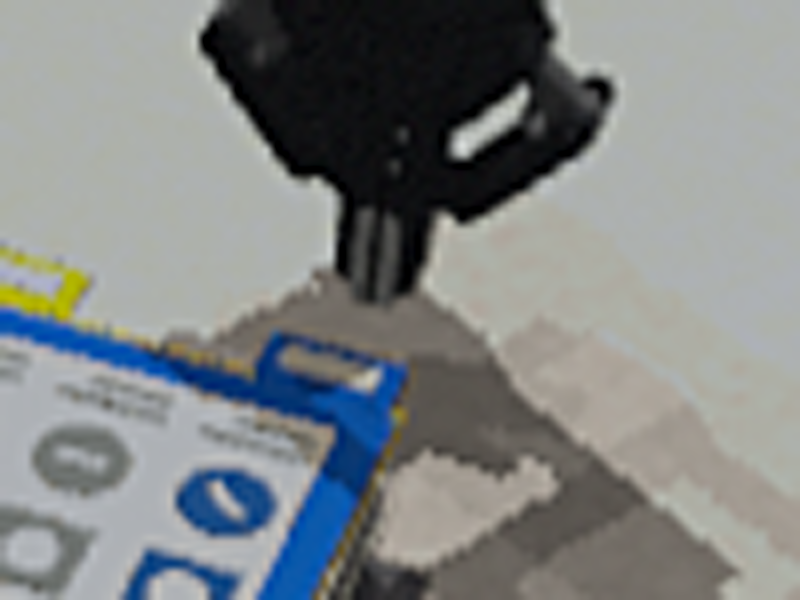

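The tip sits at about (392,182) against the tab at (386,190). At this height the fingers span the tab under either reading, so I'll push in until contact.

Request:
servo_tool(increments=[[[0, 1.5, 0.1, 0, 0], [0, 2.5, 0.1, 0, 0], [0, 2.8, 0.1, 0, 0], [0, 3.0, 0.1, 0, 0], [0, 3.2, 0.1, 0, 0]]])

```text
t: 6.05
tool_pos: [0.5128, -0.1947, 0.0332]
tool_rot: [2.263, 2.178, 0.0]
contact_force: [0.4, -0.3, -0.6]
opening: 0.0001
grip_force: 0.0
```

Request:
servo_tool(increments=[[[0, 0.1, 0, 0, 0], [0, 0.2, 0, 0, 0], [0, 0.3, 0, 0, 0], [0, 0.3, 0, 0, 0]]])

```text
t: 6.45
tool_pos: [0.5126, -0.192, 0.0328]
tool_rot: [-2.265, -2.177, 0.0]
contact_force: [-0.5, -0.8, 0.4]
opening: 0.0
grip_force: 0.0
```

```bash
python3 -c "from h import *;to()"
```

```text
t 6.45 guide pos cm [ -7.81 -18.09   3.28] F [-0.5 -0.8  0.4] turn needed 0.3 open 0.0
```

Request:
servo_tool(increments=[[[0, 0.1, 0, 0, 0], [0, 0.2, 0, 0, 0], [0, 0.3, 0, 0, 0], [0, 0.3, 0, 0, 0]]])

```text
t: 6.85
tool_pos: [0.5127, -0.1888, 0.0328]
tool_rot: [-2.264, -2.178, -0.0]
contact_force: [0.3, 0.2, -0.2]
opening: 0.0002
grip_force: 0.0
```

```bash
python3 - <<'E'
from h import *
from station import ctrl
to();j=ctrl.get_image("side");p=ctrl.get_obs()["tool_pos"]
for z in(.03,.01,0,-.019): print(z,proj(j,[p+[0,0,z]]))
cv2.imwrite("pics/s5.png",cv2.resize(j["img"][145:220,345:445],None,fx=8,fy=8,interpolation=cv2.INTER_CUBIC)[:,:,::-1])
E
```

```text
t 6.85 guide pos cm [ -7.81 -17.77   3.28] F [ 0.3  0.2 -0.2] turn needed 0.3 open 0.0
0.03 [[386.56437938 185.08434289]]
0.01 [[385.8329406  191.08137106]]
0 [[385.4730207  194.03233534]]
-0.019 [[384.79955151 199.55407387]]
```

View pics/s5.png

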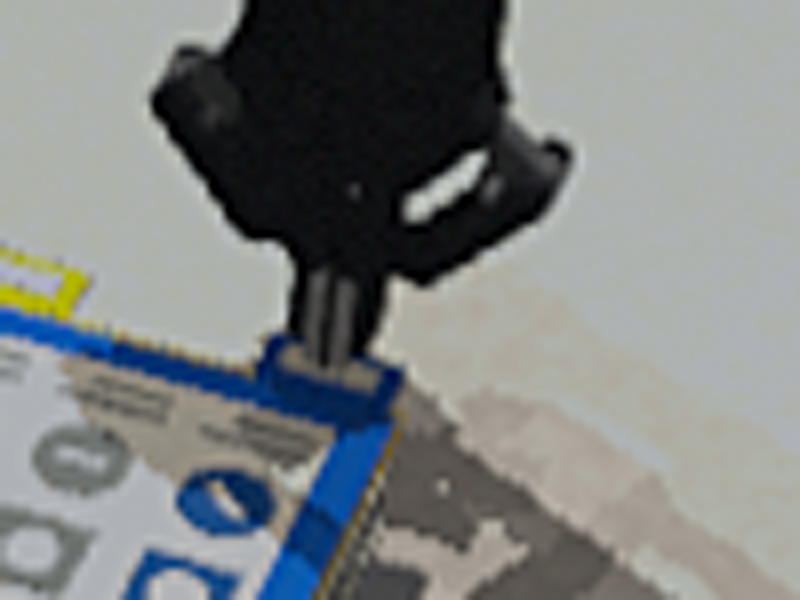

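Nine pictures viewed. The fingertips at (386,190) now overlap the tab from above and still show no force, so they are above it. I'll touch down gently to find the true tip height.

Request:
servo_tool(increments=[[[0, 0, 0, 0.1, 0], [0, 0, 0, 0.2, 0], [0, 0, 0, 0.3, 0], [0, 0, 0, 0.3, 0]]])

```text
t: 7.3
tool_pos: [0.5126, -0.1889, 0.0296]
tool_rot: [-2.264, -2.177, 0.0]
contact_force: [0.0, 0.4, 0.1]
opening: -0.0003
grip_force: 0.0
```

Request:
servo_tool(increments=[[[0, 0, 0, 0.1, 0], [0, 0, 0, 0.2, 0], [0, 0, 0, 0.3, 0], [0, 0, 0, 0.3, 0]]])

```text
t: 7.7
tool_pos: [0.5129, -0.189, 0.0293]
tool_rot: [-2.264, -2.177, 0.001]
contact_force: [-6.9, 3.2, 13.1]
opening: -0.0002
grip_force: 7.2
```

```bash
python3 - <<'E'
from h import *
from station import ctrl
to();j=ctrl.get_image("side")
for y in(-.185,-.175,-.165):print(y,proj(j,world(G,[[-.079,y,.05]])))
b=j["img"].sum(2)[180:200,376:398:2];print(b)
print(proj(j,world(G,[leaf(0,-.057,.182),leaf(0,-.101,.182),leaf(0.05,-.057,.182),leaf(0.05,-.101,.182)])))
E
```

```text
t 7.7 guide pos cm [ -7.79 -17.8    2.93] F [-6.9  3.2 13.1] turn needed 0.3 open -0.0
-0.185 [[387.37178682 187.20299705]]
-0.175 [[386.07565947 189.73991228]]
-0.165 [[384.76790699 192.29958139]]
[[525 530 536   2 206  38  39  50  71 249   0]
 [526 523 533  16 234  76 135  45  72 527 204]
 [529 520 537  21 225  86 200  22 113 570 473]
 [527 528 545  31 220 102 208  37 123 545 532]
 [526 534 560  50 212 113 196  26 193 537 520]
 [528 550 424  71 211 117 199  25 209 530 510]
 [531 442 195  74 207 133 173  27 280 523 514]
 [518 291 111  77 204 173 134  16 433 519 511]
 [548 201 138 202 198 190 139  47 547 521 511]
 [437 103 226 265 166 216 103  67 472 542 511]
 [304  96 271 278 136 228 154 129 239 428 524]
 [279 128 206 222 185 230 261 274 193 186 550]
 [230 149  97 140 169 205 292 316 200  88 474]
 [179 154 117 107 112 144 211 248 120 149 348]
 [165 175 119 115 143 117 113 143 109 207 325]
 [213 142 123 120 136 121 122 117 110 280 339]
 [332 269 162 120 128 121 134 124 118 249 344]
 [287 348 327 255 128 123 120 116 107 243 343]
 [258 248 340 350 308 207 117 126 201 251 288]
 [312 293 232 272 332 301 228 224 230 198 245]]
[[378.53880144 185.57555123]
 [395.50178844 190.36826896]
 [378.78980729 182.92602289]
 [395.84036079 187.72008462]]
```

The pads touched the tab's top with TCP z at 0.0295, so the real tip is about 20 mm above the TCP reading. I'll go round outside, lower, and push on the tab's edge.

Request:
servo_tool(increments=[[[0, 0, 0, -1.2, 0], [0, -3, 0, -1.2, 0], [0, -3.8, 0, -1.0, 0], [0, -3.8, 0, 0.4, 0], [0, -3.8, 0, 0.8, 0]]])

```text
t: 8.25
tool_pos: [0.5096, -0.2256, 0.0162]
tool_rot: [-2.262, -2.174, 0.001]
contact_force: [-0.5, 0.9, -0.5]
opening: -0.0001
grip_force: 0.0
```

Request:
servo_tool(increments=[[[0, 0.6, 0, 0, 0], [0, 1.2, 0, 0, 0], [0, 1.5, 0, 0, 0], [0, 1.7, 0, 0, 0], [0, 1.8, 0, 0, 0]]])

```text
t: 8.75
tool_pos: [0.5122, -0.2085, 0.0192]
tool_rot: [2.263, 2.178, 0.0]
contact_force: [0.1, -0.5, 0.2]
opening: -0.0001
grip_force: 0.0
```

```bash
python3 -c "from h import *;to()"
```

```text
t 8.75 guide pos cm [ -7.78 -19.74   1.92] F [ 0.1 -0.5  0.2] turn needed 0.3 open -0.0
```

Request:
servo_tool(increments=[[[0, 0.1, 0, 0.1, 0], [0, 0.2, 0, 0.1, 0], [0, 0.3, 0, 0.1, 0], [0, 0.4, 0, 0.1, 0], [0, 0.4, 0, 0.1, 0]]])

```text
t: 9.25
tool_pos: [0.5121, -0.2053, 0.0179]
tool_rot: [2.264, 2.177, -0.001]
contact_force: [-0.5, -1.7, -0.5]
opening: 0.0001
grip_force: 0.8
```

Request:
servo_tool(increments=[[[0, 0.1, 0, 0, 0], [0, 0.2, 0, 0, 0], [0, 0.3, 0, 0, 0], [0, 0.3, 0, 0, 0]]])

```text
t: 9.65
tool_pos: [0.5121, -0.2052, 0.0184]
tool_rot: [2.26, 2.175, -0.007]
contact_force: [-2.3, -11.8, -1.9]
opening: 0.0001
grip_force: 5.7
```

Contact at 12 N on the tab's outer edge. Now I'll move up along the arc.

Request:
servo_tool(increments=[[[0, 0, 0, -0.3, 0], [0, 0, 0, -0.6, 0], [0, 0.05, 0, -0.9, 0], [0, 0.05, 0, -1.2, 0], [0, 0.05, 0, -1.2, 0]]])

```text
t: 10.15
tool_pos: [0.5122, -0.2048, 0.031]
tool_rot: [2.261, 2.174, -0.007]
contact_force: [-3.2, -11.2, 1.0]
opening: -0.0001
grip_force: 5.3
```

```bash
cat >> h.py <<'E'
def see(tag=""):
    # blue-leaf angle from side image: best match of bright-blue edge, printed with overlay scores
    from station import ctrl
    to();j=ctrl.get_image("side");im=j["img"].astype(int)
    blue=((im[:,:,2]>im[:,:,0]+50)&(im[:,:,2]>im[:,:,1]+25)).astype(np.uint8)
    # mask of the leaf outline's blue border at each angle, compared by IoU-like score on border strips
    best=[]
    for th in np.arange(0,3.15,.02):
        s=[]
        for o in(.0025,):
            P=[leaf(th,x,r,o) for x in np.linspace(-.1,.1,21) for r in(.154,)]+[leaf(th,x,r,o) for x in(-.101,.101) for r in np.linspace(.03,.15,13)]
            Q=[leaf(th,x,.168,o) for x in np.linspace(-.04,.1,15)]
            f=lambda P:[blue[int(round(v)),int(round(u))] for u,v in proj(j,world(G,P)) if 0<=u<639 and 0<=v<479]
            s=np.mean(f(P))-np.mean(f(Q))
        best.append((s,th))
    best.sort();print("leaf angle cand",[(round(float(a),2),round(float(b),2)) for a,b in best[-4:]])
E
python3 -c "from h import *;see()"
```

```text
t 10.15 guide pos cm [ -7.79 -19.37   3.1 ] F [ -3.2 -11.2   1. ] turn needed 0.3 open -0.0
leaf angle cand [(0.91, 0.02), (1.0, 0.04), (1.0, 0.06), (1.0, 0.08)]
```

The leaf appears to be rising, to about 0.06. I'll continue along the arc.

Request:
servo_tool(increments=[[[0, 0.05, 0, -0.4, 0], [0, 0.1, 0, -0.8, 0], [0, 0.15, 0, -1.2, 0], [0, 0.2, 0, -1.6, 0], [0, 0.25, 0, -2.0, 0]]])

```text
t: 10.7
tool_pos: [0.5123, -0.2023, 0.0508]
tool_rot: [2.261, 2.174, -0.007]
contact_force: [-2.6, -10.1, 1.0]
opening: -0.0003
grip_force: 5.2
```

```bash
python3 -c "from h import *;see()"
```

```text
t 10.7 guide pos cm [ -7.8  -19.12   5.08] F [ -2.6 -10.1   1. ] turn needed 0.3 open -0.0
leaf angle cand [(0.96, 0.2), (1.0, 0.14), (1.0, 0.16), (1.0, 0.18)]
```

Request:
servo_tool(increments=[[[0, 0.25, 0, -1.1, 0], [0, 0.55, 0, -2.2, 0], [0, 0.95, 0, -3.3, 0], [0, 1.4, 0, -4.4, 0], [0, 1.95, 0, -5.5, 0]]])

```text
t: 11.25
tool_pos: [0.5132, -0.1826, 0.1068]
tool_rot: [2.261, 2.173, -0.007]
contact_force: [-2.8, -9.8, 2.7]
opening: -0.0001
grip_force: 4.5
```

```bash
python3 -c "from h import *;see()"
```

```text
t 11.25 guide pos cm [ -7.79 -17.15  10.68] F [-2.8 -9.8  2.7] turn needed 0.2 open -0.0
leaf angle cand [(1.0, 0.48), (1.0, 0.5), (1.0, 0.52), (1.0, 0.54)]
```

Request:
servo_tool(increments=[[[0, 0.95, 0, -1.55, 0], [0, 2.05, 0, -3.0, 0], [0, 3.3, 0, -4.3, 0], [0, 4.65, 0, -5.5, 0], [0, 6.15, 0, -6.6, 0]]])

```text
t: 11.8
tool_pos: [0.5165, -0.1187, 0.1731]
tool_rot: [2.263, 2.174, 0.001]
contact_force: [1.2, -2.5, 1.2]
opening: 0.0001
grip_force: 1.2
```

```bash
python3 -c "from h import *;see()"
```

```text
t 11.8 guide pos cm [ -7.74 -10.75  17.31] F [ 1.2 -2.5  1.2] turn needed 0.2 open 0.0
leaf angle cand [(1.0, 1.0), (1.0, 1.02), (1.0, 1.04), (1.0, 1.06)]
```

The leaf is at about 1.03, pushed at 2.5 N. I'll carry on past upright.

Request:
servo_tool(increments=[[[0, 2.4, 0, -0.8, 0], [0, 4.6, 0, -1.35, 0], [0, 6.9, 0, -1.7, 0], [0, 9.2, 0, -1.95, 0], [0, 10.8, 0, -1.95, 0]]])

```text
t: 12.35
tool_pos: [0.5193, -0.0085, 0.1897]
tool_rot: [-2.262, -2.178, 0.0]
contact_force: [0.8, -1.4, -0.8]
opening: -0.0001
grip_force: 0.5
```

```bash
python3 -c "from h import *;see()"
```

```text
t 12.35 guide pos cm [-7.95  0.27 18.97] F [ 0.8 -1.4 -0.8] turn needed 0.3 open -0.0
leaf angle cand [(0.81, 1.62), (1.0, 1.64), (1.0, 1.66), (1.0, 1.68)]
```

Request:
servo_tool(increments=[[[0, 2.4, 0, 0.2, 0], [0, 4.8, 0, 0.9, 0], [0, 7.0, 0, 2.0, 0], [0, 9.0, 0, 3.4, 0], [0, 10.8, 0, 5.1, 0]]])

```text
t: 12.9
tool_pos: [0.5239, 0.0987, 0.1387]
tool_rot: [-2.264, -2.178, -0.001]
contact_force: [0.2, -0.6, 0.5]
opening: -0.0003
grip_force: 0.3
```

```bash
python3 -c "from h import *;see()"
```

```text
t 12.9 guide pos cm [-7.97 11.   13.87] F [ 0.2 -0.6  0.5] turn needed 0.3 open -0.0
leaf angle cand [(0.21, 2.42), (0.29, 2.36), (0.3, 2.34), (0.68, 2.4)]
```

Request:
servo_tool(increments=[[[0, 1.6, 0, 2.0, 0], [0, 2.8, 0, 4.1, 0], [0, 3.6, 0, 6.2, 0], [0, 4.1, 0, 8.2, 0], [0, 4.2, 0, 9.7, 0]]])

```text
t: 13.45
tool_pos: [0.5245, 0.1398, 0.0405]
tool_rot: [-2.263, -2.177, 0.003]
contact_force: [-0.1, 1.2, 1.1]
opening: -0.0002
grip_force: 0.2
```

Request:
servo_tool(increments=[[[0, -0.1, 0, 0.4, 0], [0, -0.1, 0, 0.8, 0], [0, -0.1, 0, 1.1, 0], [0, -0.1, 0, 1.3, 0], [0, -0.1, 0, 1.3, 0]]])

```text
t: 13.95
tool_pos: [0.526, 0.1387, 0.0297]
tool_rot: [2.264, 2.177, 0.001]
contact_force: [-0.2, -0.2, 0.6]
opening: 0.0003
grip_force: 0.0
```

```bash
python3 -c "from h import *;see()"
```

```text
t 13.95 guide pos cm [-7.93 15.01  2.97] F [-0.2 -0.2  0.6] turn needed 0.3 open 0.0
leaf angle cand [(0.72, 3.08), (0.83, 3.1), (0.83, 3.12), (0.85, 3.14)]
```

Request:
servo_tool(increments=[[[0, 0, 0, 0.1, 0], [0, 0, 0, 0.2, 0], [0, 0, 0, 0.3, 0], [0, 0, 0, 0.3, 0]]])

```text
t: 14.4
tool_pos: [0.5262, 0.1389, 0.0293]
tool_rot: [2.264, 2.178, -0.0]
contact_force: [-7.5, -2.0, 15.1]
opening: 0.0001
grip_force: 7.5
```

Request:
servo_tool(increments=[[[0, 0, 0, 0.1, 0], [0, 0, 0, 0.2, 0], [0, 0, 0, 0.2, 0], [0, 0, 0, 0.2, 0]]])

```text
t: 14.8
tool_pos: [0.5264, 0.1389, 0.0291]
tool_rot: [2.264, 2.178, -0.001]
contact_force: [-12.5, -2.6, 24.7]
opening: 0.0003
grip_force: 12.6
```

Firm contact at the same height as the flat tab on the right, so the leaf is flat. I'll retreat and check.

Request:
servo_tool(increments=[[[0, 0, 0, -0.5, 0], [0, 0, 0, -2, 0], [0, 0, 0, -6, 0], [0, 0, 0, -11, 0], [0, 0, 0, -16, 0]]])

```text
t: 15.3
tool_pos: [0.5249, 0.1388, 0.186]
tool_rot: [-2.264, -2.177, 0.001]
contact_force: [0.7, -0.3, -0.4]
opening: -0.0002
grip_force: 0.0
```

Request:
servo_tool(increments=[[[0, 0, -4, -3, 0], [0, 0, -8, -3, 0], [0, 0, -8, -3, 0], [0, 0, -8, -3, 0]]])

```text
t: 15.7
tool_pos: [0.4454, 0.142, 0.2148]
tool_rot: [2.263, 2.177, 0.002]
contact_force: [0.2, 0.2, -0.7]
opening: -0.0
grip_force: 0.0
```

```bash
python3 - <<'E'
from h import *
from station import ctrl
see();j=ctrl.get_image("side")
cv2.imwrite("pics/e.png",cv2.resize(j["img"][155:345,220:460],None,fx=3.15,fy=3.15,interpolation=cv2.INTER_CUBIC)[:,:,::-1])
E
```

```text
t 15.7 guide pos cm [-16.    14.98  21.48] F [ 0.2  0.2 -0.7] turn needed 0.3 open -0.0
leaf angle cand [(0.91, 3.08), (1.0, 3.1), (1.0, 3.12), (1.0, 3.14)]
```

View pics/e.png

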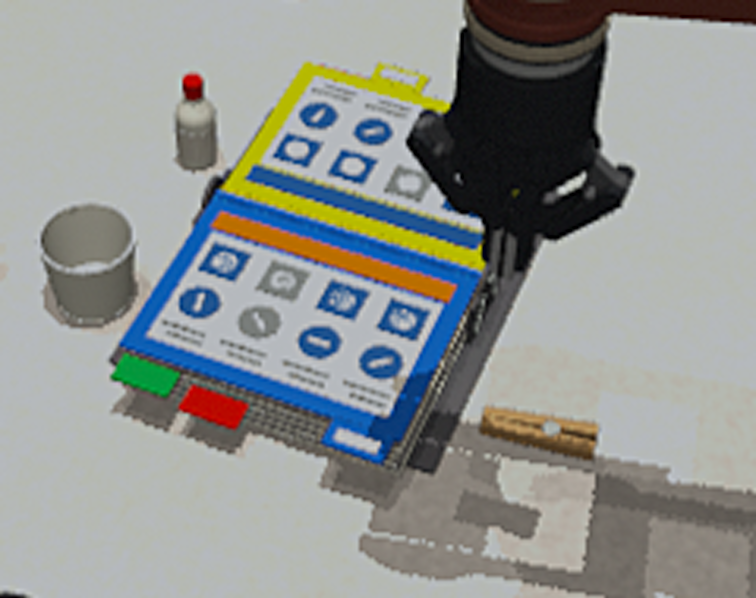

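The picture shows the blue leaf flat on the left pile with its tab at (355,440), the yellow leaf flat on the right, and the other things in view where they were. The gripper is clear of everything.

```bash
python3 -c "
from station import ctrl
print(ctrl.finish_job())"
```

```text
the job is handed in; nothing more can be done
None
```

The guide is open at the yellow leaf: the blue leaf lies flat on the left-hand pile, the yellow leaf is still flat on the right, and I handed the job in at about 16 s; no verdict was returned.

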